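# Count along the tart rack and slide a tart into the third gap

### The job

Starting at the end of the rack where the black sign stands, count the gaps, filled ones too, by running a fingertip along the top of the steel rail behind them: touch it behind the first gap, then the second, then the third, and no further. Then push the lone cream-topped tart that stands between you and the rack along the counter into that third gap until it is fully home against the back stop. Only push, never lift or tip the tart; leave the other tarts, the sign and the jar where they are.

Things in the scene. Friction and masses are not known exactly. Their poses are not given: they have to be found in the camera images.
- rack: Fixed wooden rack on the counter, 378 mm wide, six gaps side by side, open towards the robot; yaw varies. Origin: counter level, midway along. Its x points from the mouths to the back, y along the row to the robot's left. Seven dividers 6 mm thick, 22 mm high, from x = -30 to +30 mm, every 62 mm from y = 186 to -186; gaps 56 mm clear, centres at y = 155, 93, 31, -31, -93, -155. No floor.
- rack_back (a point): Centre of the rack's back stop: counter level, on the face that tarts rest against (rack x = +24 mm, y = 0). The stop is 12 mm high and closes all six gaps; a tart fully home touches it and has its centre at rack x = 0. Tarts slide on the counter straight into a gap.
- rail_mid (a point): Middle of the steel rail's flat top, 50 mm above the counter, at rack x = 34 mm, y = 0. The rail runs the rack's whole width along its y on thin posts; 14 mm wide, 8 mm thick. It is sprung: pushed down it starts to give at 2 to 3 N and goes down 8 mm at most, at about 8 N; it springs back up.
- tart: The tart to be put away: a mini tartlet fixed on its gold board, topped with one white dab of cream, standing alone on the counter between the robot and the rack. Round, 48 mm across, pastry rim at 26 mm and cream to 40 mm high, about 70 g. Origin: centre of its underside, z up.
- sign: Black blank price sign, an upright plate 60 mm wide (y), 4 mm thick, 75 mm high, on a foot 36 x 60 mm; loose. It stands on the counter just beyond one end of the rack (left or right, 226 mm from the rack's middle) and marks the end from which gaps are counted. Origin: centre of the underside.
- jar: Lidded glass sugar jar, 48 mm across, 75 mm high, loose, just beyond the other end of the rack. Bystander. Origin: centre of its underside.
- tart_b: A tart topped with a ring of nuts, 48 mm across, 33 mm high, already sitting in the second gap from the robot's left. Bystander. Origin: centre of its underside.
- tart_c: A tart topped with a ring of nuts, 48 mm across, 33 mm high, already sitting in the last gap on the robot's right. Bystander. Origin: centre of its underside.
- rail_a: The stretch of the rail behind the first (leftmost) gap in the robot's left-to-right order, 36 mm long along the rail, 14 mm wide, centred on the gap (rack y = 155 mm). Origin: centre of its flat top face, 50 mm above the counter.
- rail_b: The stretch of the rail behind the second gap in the robot's left-to-right order, 36 mm long along the rail, 14 mm wide, centred on the gap (rack y = 93 mm). Origin: centre of its flat top face, 50 mm above the counter.
- rail_c: The stretch of the rail behind the third gap in the robot's left-to-right order, 36 mm long along the rail, 14 mm wide, centred on the gap (rack y = 31 mm). Origin: centre of its flat top face, 50 mm above the counter.
- rail_d: The stretch of the rail behind the fourth gap in the robot's left-to-right order, 36 mm long along the rail, 14 mm wide, centred on the gap (rack y = -31 mm). Origin: centre of its flat top face, 50 mm above the counter.
- rail_e: The stretch of the rail behind the fifth gap in the robot's left-to-right order, 36 mm long along the rail, 14 mm wide, centred on the gap (rack y = -93 mm). Origin: centre of its flat top face, 50 mm above the counter.
- rail_f: The stretch of the rail behind the sixth (rightmost) gap in the robot's left-to-right order, 36 mm long along the rail, 14 mm wide, centred on the gap (rack y = -155 mm). Origin: centre of its flat top face, 50 mm above the counter.
Things that resemble listed ones, but are neither listed nor needed, are in the scene too. Of the things that look like the sign, the middle-sized one is meant.

How it is judged:
On the way, in this order (a step that is already met when the one before it is completed fails the run):
1. the fingers touch the rail behind the first gap, counted from the sign's end (((y of sign in the frame of rack above 0 m and contact force between the fingers and rail_a above 0.4 N) or (y of sign in the frame of rack below 0 m and contact force between the fingers and rail_f above 0.4 N))).
2. then they touch it behind the second gap (((y of sign in the frame of rack above 0 m and contact force between the fingers and rail_b above 0.4 N) or (y of sign in the frame of rack below 0 m and contact force between the fingers and rail_e above 0.4 N))).
3. then they touch it behind the third gap (((y of sign in the frame of rack above 0 m and contact force between the fingers and rail_c above 0.4 N) or (y of sign in the frame of rack below 0 m and contact force between the fingers and rail_d above 0.4 N))).
4. then the cream-topped tart is pushed fully home in the third gap (((y of sign in the frame of rack above 0 m and (x of tart in the frame of rack between -0.006 and 0.006 m and y of tart in the frame of rack between 0.023 and 0.039 m and height (world z) of tart below 0.004 m and angle between tart's own z axis and vertical below 0.1 rad)) or (y of sign in the frame of rack below 0 m and (x of tart in the frame of rack between -0.006 and 0.006 m and y of tart in the frame of rack between -0.039 and -0.023 m and height (world z) of tart below 0.004 m and angle between tart's own z axis and vertical below 0.1 rad)))), for 0.2 s.
At the end, for the whole second after the job is handed in: The cream-topped tart stands upright on the counter in the third gap from the sign's end, its centre within 6 mm of the fully home position and within 8 mm of the gap's centre line, at rest (((y of sign in the frame of rack above 0 m and (x of tart in the frame of rack between -0.006 and 0.006 m and y of tart in the frame of rack between 0.023 and 0.039 m and height (world z) of tart below 0.004 m and angle between tart's own z axis and vertical below 0.1 rad)) or (y of sign in the frame of rack below 0 m and (x of tart in the frame of rack between -0.006 and 0.006 m and y of tart in the frame of rack between -0.039 and -0.023 m and height (world z) of tart below 0.004 m and angle between tart's own z axis and vertical below 0.1 rad))) and linear speed of tart below 0.02 m/s); the robot touches nothing.
It fails at once if the rail is touched behind the fourth gap or further from the sign ((y of sign in the frame of rack above 0 m and (contact force between the fingers and rail_d above 0.4 N or contact force between the fingers and rail_e above 0.4 N or contact force between the fingers and rail_f above 0.4 N)) or (y of sign in the frame of rack below 0 m and (contact force between the fingers and rail_a above 0.4 N or contact force between the fingers and rail_b above 0.4 N or contact force between the fingers and rail_c above 0.4 N))).
It fails at once if the cream-topped tart is lifted (12 mm) or tipped (about 23 degrees) (height (world z) of tart above 0.012 m or angle between tart's own z axis and vertical above 0.4 rad).
It fails at once if another tart, the sign or the jar is shifted by more than 12 mm or tipped over ((distance of tart_b from where it was at the start of the episode above 0.012 m or angle between tart_b's own z axis and vertical above 0.35 rad) or (distance of tart_c from where it was at the start of the episode above 0.012 m or angle between tart_c's own z axis and vertical above 0.35 rad) or (distance of sign from where it was at the start of the episode above 0.012 m or angle between sign's own z axis and vertical above 0.35 rad) or (distance of jar from where it was at the start of the episode above 0.012 m or angle between jar's own z axis and vertical above 0.35 rad)).
It also fails if it takes over 61 s, if anything falls off the work surface, if the arm or the gripper's body presses on something with over 40 N, if the wrist force passes 120 N, or if a joint passes its speed limit or range.

### The arm

A 6-joint arm with a two-finger parallel gripper is mounted at the origin on the work surface. World frame = base frame: x ahead of the robot, y to its left, z up, the work surface at z = 0. Lengths are in m, angles in rad, forces in N, time in s.
With the tool pointing down it reaches from about 0.35 to 0.775 m from the base axis. Payload 7.3 kg.
Tool frame: the origin (TCP) lies midway between the tips of the shut fingers; the grasp point (between the pads) lies 19 mm behind it (arm.grip_point_offset is the distance from the TCP to the grasp point, in m); z points along the fingers, y is the line along which they close (so a half turn about z gives the same grasp; the last joint's range is limited). The gripper opens to 92 mm and grips with 3 to 60 N. Pads are 19 mm wide; open, the fingers measure 130 mm over their backs; the gripper's body (75 mm by 190 mm) begins 47 mm behind the grasp point.
Start: joints at [-1.425, 0.342, 1.524, -0, 1.275, -0.146], TCP at [0.151, -0.503, 0.227] pointing down, gripper open.
Joint ranges: [-2.53, 2.53], [-0.77, 2.02], [0.04, 2.7], [-1, 4.14], [0.28, 2.66], [-3.11, 3.11]. Speed limits (rad/s): [2.57, 2.57, 3.14, 3.14, 3.14, 3.14].

### API

Orientations are given as a unit quaternion [x, y, z, w].
In Python, from rig import arm gives the robot as it stands. Calls block until the motion is done:
- arm.goto(position, orientation): joint-space move of the TCP to a pose.
- arm.line_to(position, ori=None, vel=0.15): straight line of the TCP; ori=None keeps the orientation; vel is the mean speed in m/s.
- arm.move_joints(angles): joint-space move.
- arm.command_gripper(opening, force=None): finger opening in m; force is the grip in N (None keeps the last); returns when the fingers have stopped.
- arm.hold(seconds).
- arm.ik(position, orientation): joint angles nearest the present ones, or None.
- arm.observe(): the state.
- arm.capture(name): name is "scene" or "top" or "wrist"; returns a dict with "pixels" (480x640x3 uint8, red, green, blue), "intrinsics" (3x3 intrinsics, pixels), "R" (3x3) and "t" (3): a world point X has camera coordinates R X + t. Camera axes: x right, y down, z forward; pixel columns grow to the right and rows downward; lengths in m; the calibration is good to about 2 mm. The wrist camera is an equidistant fisheye: a pixel r from the principal point sees the ray r / f radians off the axis. A picture is of the moment at which its call begins. There is no depth.
A pose or a line that the arm cannot do raises arm.PlanningError and nothing moves.
- arm.sign_off(): hands the job in; it is judged then, once.
The state is a dict: "time_s": time; "joint_positions": joint angles; "dq": joint speeds; "joint_efforts": joint torques, N m; "eef_pos": TCP position; "tcp_rot": TCP orientation; "ft_force": force on the tool from outside, world axes, zero at the start; "ft_torque": the same for the moment, N m; "gripper_width": finger opening in m; "gripper_force": force on a finger pad.
Only numpy, scipy, OpenCV 4.12 (cv2) and the standard library are available. Lean on these libraries where they do the work, as an engineer would, in place of code of your own. Each camera call takes 0.05 s, during which the arm holds its last target. There are 200 camera calls.

## Working session

There is one attempt and no reset: what is moved stays moved. The work goes in short steps, each a Python script; the robot and the scene stay as the last script left them, time stands still between calls to the robot, and variables do not carry over. Pictures are saved under pics/ and viewed, at most 10 in all, crops included, and the job is handed in when it is done.

```bash
mkdir -p pics; ls; python3 - <<'E'
from rig import arm
import cv2,json,numpy as np
for n in("scene","top"):
    c=arm.capture(n); cv2.imwrite(f"pics/{n}0.png",c["pixels"][:,:,::-1])
    np.savez(f"{n}0.npz",**c); print(n,np.round(c["intrinsics"],1).tolist(),np.round(c["R"],3).tolist(),np.round(c["t"],3).tolist())
print(arm.observe()["tcp_rot"],arm.grip_point_offset)
E
```

```text
pics
scene [[467.3, 0.0, 321.2], [0.0, 467.3, 248.3], [0.0, 0.0, 1.0]] [[-0.063, 0.998, 0.003], [0.664, 0.044, -0.747], [-0.745, -0.045, -0.665]] [0.041, -0.339, 1.349]
top [[443.9, 0.0, 323.3], [0.0, 443.9, 245.7], [0.0, 0.0, 1.0]] [[-0.011, -1.0, 0.012], [-0.995, 0.01, -0.098], [0.098, -0.013, -0.995]] [-0.002, 0.537, 0.752]
[ 9.89377218e-01  1.45369314e-01  1.09148909e-05 -6.95001032e-04] 0.0188
```

View pics/scene0.png

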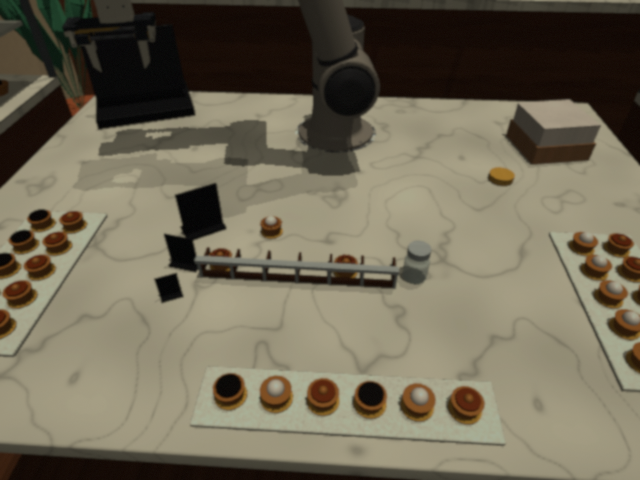

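View pics/top0.png

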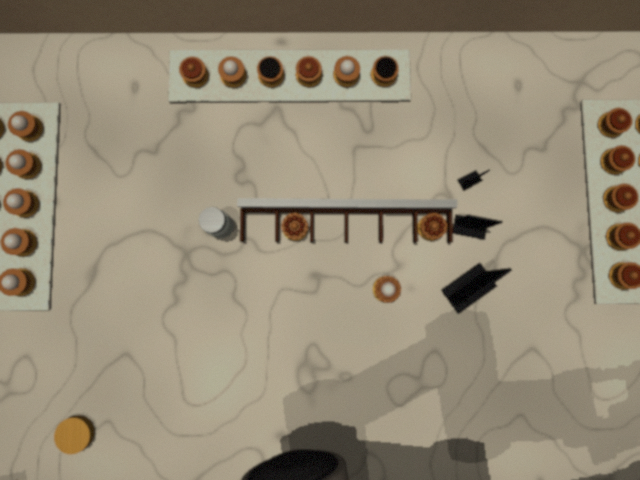

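The top view shows the rack with its rail at cols 238–456, row 204. The lone cream tart is at (387,289) and the jar at (213,221). Nut tarts sit at (295,226) and (433,226).

- **Sign candidates:** three black plates, small (472,180), middle (476,224) and large (476,288). There is also a black panel near the parked arm in the scene view (140,80). I choose the middle one, just beyond the rack's right end.
- **Cream tart candidates:** the ones on the trays at (232,68) and (347,68), plus those on the left tray. I choose the lone one at (387,289).
- **Counting order:** it runs from the right, so f, e, d, and the target gap is at rack y = -31.

```bash
cat > h.py <<'E'
import numpy as np,cv2
def ray(c,uv,z):
    K,R,t=c["intrinsics"],c["R"],c["t"]
    C=-R.T@t; d=R.T@np.linalg.solve(K,np.array([uv[0],uv[1],1.]))
    return C+d*(z-C[2])/d[2]
def proj(c,X):
    p=c["intrinsics"]@(c["R"]@np.asarray(X)+c["t"]); return p[:2]/p[2]
E
python3 - <<'E'
from h import *
c=dict(np.load("top0.npz")); p=c["pixels"]; hsv=cv2.cvtColor(p,cv2.COLOR_RGB2HSV)
print(hsv[204,350],hsv[235,347],hsv[289,387],hsv[289,376],hsv[250,330],p[204,350])
# rail
m=((hsv[...,1]<25)&(hsv[...,2]>90)).astype(np.uint8)
m[:190]=0;m[216:]=0;m[:,:232]=0;m[:,465:]=0
n,l,s,ce=cv2.connectedComponentsWithStats(m); i=1+np.argmax(s[1:,4]); print("rail",s[i],ce[i])
ys,xs=np.where(l==i); (cx,cy),(w,h),a=r=cv2.minAreaRect(np.c_[xs,ys].astype(np.float32)); print(r)
cols=np.arange(xs.min(),xs.max()+1); mid=np.array([ys[xs==k].mean() for k in cols]); k=np.polyfit(cols[5:-5],mid[5:-5],1)
A=ray(c,(xs.min()-.5+.5,np.polyval(k,xs.min())),.05);B=ray(c,(xs.max()+.5,np.polyval(k,xs.max())),.05)
print("rail ends",A,B,np.linalg.norm(A-B))
yv=(A-B)/np.linalg.norm(A-B); xv=np.array([yv[1],-yv[0],0]); O=(A+B)/2-.034*xv; O[2]=0
print("rack O",O,"yaw",np.arctan2(xv[1],xv[0]))
np.savez("rack.npz",O=O,x=xv,y=yv)
F=lambda X:((X-O)@xv,(X-O)@yv)
# tart: saturated/orange ring + cream
m=((hsv[...,1]>110)).astype(np.uint8); m[:265]=0;m[315:]=0;m[:,:360]=0;m[:,415:]=0
cs,_=cv2.findContours(m,cv2.RETR_EXTERNAL,cv2.CHAIN_APPROX_NONE); q=max(cs,key=cv2.contourArea); e=cv2.minEnclosingCircle(q); print("tart ring",e)
m=((hsv[...,1]<60)&(hsv[...,2]>150)).astype(np.uint8); m[:278]=0;m[300:]=0;m[:,:377]=0;m[:,398:]=0
n,l,s,ce=cv2.connectedComponentsWithStats(m); i=1+np.argmax(s[1:,4]);print("cream",s[i],ce[i])
for nm,uv,z in(("tart rim",e[0],.022),("cream",ce[i],.035)):
    X=ray(c,uv,z);print(nm,X,F(X))
# signs (black)
m=(hsv[...,2]<45).astype(np.uint8); m[:160]=0;m[320:]=0;m[:,:440]=0;m[:,530:]=0
n,l,s,ce=cv2.connectedComponentsWithStats(m)
for j in range(1,n):
    if s[j,4]>20: print("blk",s[j],ce[j],F(ray(c,ce[j],.02)))
print("tart_c",F(ray(c,(433,226),.03)),"tart_b",F(ray(c,(295,226),.03)),"jar",F(ray(c,(213,221),.07)))
d=p[150:340,340:540,::-1]; cv2.imwrite("pics/crop.png",cv2.resize(d,None,fx=4,fy=4,interpolation=2)[:600])
s_=dict(np.load("scene0.npz")); cv2.imwrite("pics/crop2.png",cv2.resize(s_["pixels"][170:310,140:430,::-1],None,fx=2.7,fy=2.7,interpolation=2))
for y in(-.155,-.093,-.031):print(np.round(O+xv*.034+yv*y,4), "top px",proj(c,O+xv*.034+yv*y+[0,0,.05]),"scene px",proj(s_,O+xv*.034+yv*y+[0,0,.05]))
E
```

```text
[ 28  19 162] [15 98 78] [ 36  21 182] [ 14 169 128] [ 22  47 172] [162 161 150]
rail [ 238  199  218    9 1597] [345.95491547 203.19724483]
((346.4981384277344, 203.27210998535156), (217.0357666015625, 7.96580171585083), 0.38976117968559265)
rail ends [0.61077461 0.13788196 0.05      ] [ 0.60506978 -0.23574504  0.05      ] 0.37367054666067334
rack O [ 0.57392616 -0.04841246  0.        ] yaw -0.015267585146278177
tart ring ((386.2432556152344, 288.8108215332031), 13.780718803405762)
cream [383 284  11  11  96] [387.85416667 288.80208333]
tart rim [ 0.46091544 -0.11695873  0.022     ] (np.float64(-0.11195105020403583), np.float64(-0.07026361365800056))
cream [ 0.4609078  -0.11774503  0.035     ] (np.float64(-0.11194667967146801), np.float64(-0.0710499397649839))
blk [459 172  22  17 205] [469.51707317 179.91707317] (np.float64(0.08385309688416098), np.float64(-0.22268586015646055))
blk [440 209  11  32  85] [446.72941176 219.45882353] (np.float64(0.011632126006243285), np.float64(-0.17984860352805515))
blk [453 216  46  22 639] [471.76056338 225.74647887] (np.float64(0.0005703340867582607), np.float64(-0.2243525071114876))
blk [ 443  265   66   47 1392] [471.38505747 286.37643678] (np.float64(-0.10706738838920496), np.float64(-0.22060216031520974))
tart_c (np.float64(-0.0017337702538103804), np.float64(-0.15243680681742922)) tart_b (np.float64(-0.0031366922869210992), np.float64(0.08995602122561508)) jar (np.float64(-0.0012692466443974242), np.float64(0.22382503563123374))
[ 0.6056 -0.2039  0.    ] top px [437.06299941 203.78351672] scene px [214.10854818 257.32737071]
[ 0.6065 -0.1419  0.    ] top px [401.10688054 203.55642516] scene px [246.89231406 259.17802874]
[ 0.6074 -0.0799  0.    ] top px [365.08507462 203.32891874] scene px [279.94012976 261.0435925 ]
```

View pics/crop2.png

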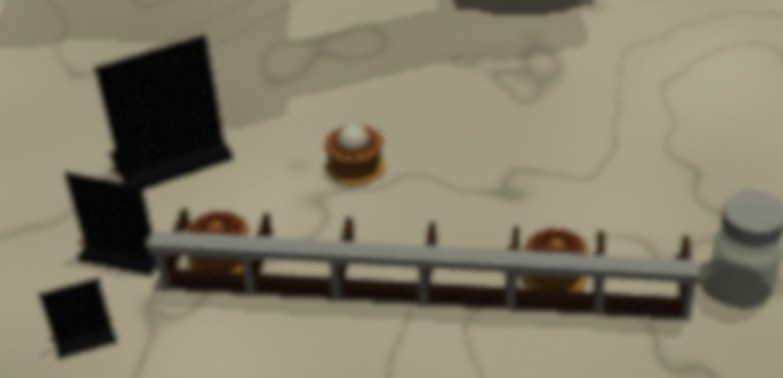

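View pics/crop.png

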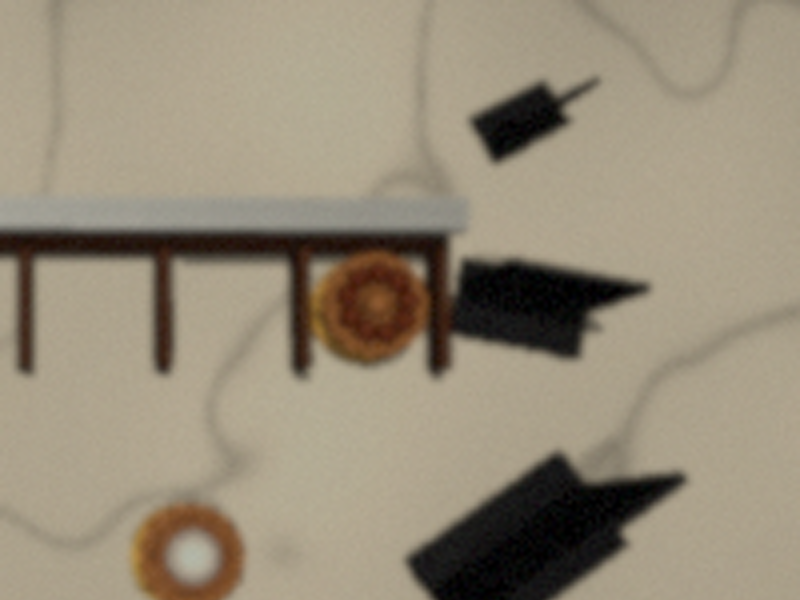

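The crops confirm both choices. The middle sign's foot nearly touches the rack's right end at rack y ≈ -0.224, as it should. The lone cream tart is at rack (-0.112, -0.071). Next I run the fingertip along the rail over gaps f, e and d.

```bash
cat >> h.py <<'E'
from scipy.spatial.transform import Rotation
r=np.load("rack.npz"); O,XV,YV=r["O"],r["x"],r["y"]
W=lambda x,y,z: O+XV*x+YV*y+np.array([0,0,z])
F=lambda X:(round(float((X-O)@XV),4),round(float((X-O)@YV),4))
def ori(arm,p,yt):
    best=None
    for s in(1,-1):
        y=s*yt; z=np.array([0,0,-1.]); q=Rotation.from_matrix(np.c_[np.cross(y,z),y,z]).as_quat()
        j=arm.ik(p,q)
        if j is not None:
            d=abs(np.array(j)-arm.observe()["joint_positions"]).max()
            if best is None or d<best[0]: best=(d,q)
    return best[1]
E
python3 - <<'E'
from h import *
from rig import arm
arm.command_gripper(0.0)
p=W(.034,-.155,.12); q=ori(arm,p,XV)
arm.goto(p,q); arm.line_to(W(.034,-.155,.06),vel=.1); arm.hold(.2)
o=arm.observe(); f0=np.array(o["ft_force"]); print(o["time_s"],F(np.array(o["eef_pos"])),o["eef_pos"][2],f0)
z=.056
while z>.043:
    arm.line_to(W(.034,-.155,z),vel=.03); arm.hold(.05)
    f=arm.observe()["ft_force"]; print(z,np.round(f,2))
    if f[2]-f0[2]>1.5: break
    z-=.001
print(arm.observe()["time_s"])
np.save("z.npy",[z,*f0])
E
```

```text
4.4917 (0.0344, -0.1552) 0.06086523840199959 [ 0.49867287 -0.04769449  0.22113806]
0.056 [-0.44 -0.59 -0.57]
0.055 [-0.06  0.55  0.23]
0.054 [ 1.31 -0.4  -0.1 ]
0.053 [-0.35  0.11 -0.09]
0.052 [-0.13 -0.21  0.7 ]
0.051 [-0.36  1.1   0.04]
0.049999999999999996 [0.2  0.08 0.94]
0.048999999999999995 [0.86 0.68 2.32]
6.925
```

Contact is at z ≈ 0.049, as expected for the rail. I slide along it, stopping at the third gap.

```bash
python3 - <<'E'
from h import *
from rig import arm
def rd(n=8):
    a=[]
    for _ in range(n): arm.hold(.02); a.append(arm.observe()["ft_force"])
    return np.round(np.mean(a,0),2)
z=.0475
arm.line_to(W(.034,-.155,z),vel=.03); print(rd())
for y in(-.093,-.031):
    arm.line_to(W(.034,y,z),vel=.06); o=arm.observe(); print(y,F(np.array(o["eef_pos"])),o["eef_pos"][2],rd())
arm.line_to(W(.034,-.031,.12),vel=.15); print(rd())
# above the tart's sign side, then see top view
p=W(-.112,-.13,.14); q=ori(arm,p,XV); arm.goto(p,q); arm.command_gripper(.03)
c=arm.capture("wrist"); cv2.imwrite("pics/w1.png",c["pixels"][:,:,::-1]); print(arm.observe()["time_s"],q)
E
```

```text
[ 0.64 -0.03  3.28]
-0.093 (0.034, -0.0924) 0.04737833679591382 [0.33 2.5  3.58]
-0.031 (0.0339, -0.0305) 0.04739653361768133 [0.57 2.25 3.62]
[ 0.03  0.16 -0.2 ]
12.1917 [0.71248403 0.70168832 0.         0.        ]
```

View pics/w1.png

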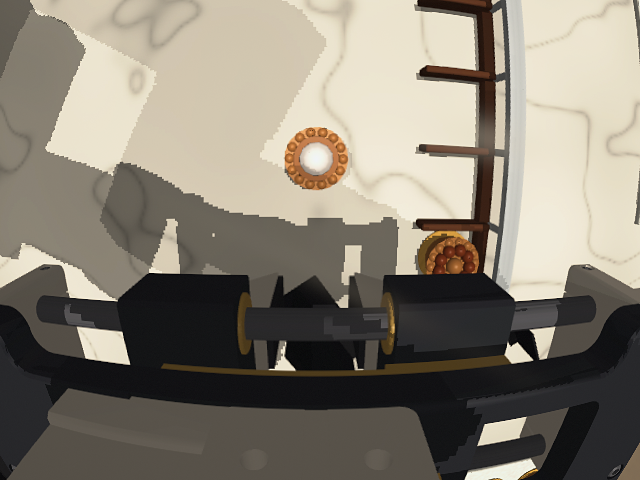

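The wrist view shows the cream tart at (316,158), in line with the fingers (col 318). The nut tart is undisturbed at (452,258). The big lookalike sign stays outside the gripper body. Next I push the tart sideways onto the gap's centre line, then look.

```bash
cat >> h.py <<'E'
def tart(c,guess):
    # cream blob near guess in top image
    p=c["pixels"]; hsv=cv2.cvtColor(p,cv2.COLOR_RGB2HSV); u=proj(c,[*guess[:2],.035]).astype(int)
    m=np.zeros(p.shape[:2],np.uint8); sl=np.s_[u[1]-20:u[1]+21,u[0]-20:u[0]+21]
    m[sl]=(hsv[...,1]>110)[sl]
    cs,_=cv2.findContours(m,cv2.RETR_EXTERNAL,cv2.CHAIN_APPROX_NONE)
    e=cv2.minEnclosingCircle(max(cs,key=cv2.contourArea)); return e,ray(c,e[0],.022)
E
python3 - <<'E'
from h import *
from rig import arm
arm.line_to(W(-.112,-.112,.14)); arm.line_to(W(-.112,-.112,.012),vel=.12)
arm.hold(.1); print(np.round(arm.observe()["ft_force"],1))
arm.line_to(W(-.112,-.0592,.012),vel=.05); arm.hold(.15); print(np.round(arm.observe()["ft_force"],1),F(np.array(arm.observe()["eef_pos"])))
arm.line_to(W(-.112,-.08,.012),vel=.08); arm.line_to(W(-.112,-.08,.13),vel=.15)
p=W(-.19,-.031,.13); q=ori(arm,p,YV); arm.goto(p,q); arm.hold(.1)
c=arm.capture("top"); cv2.imwrite("pics/top1.png",c["pixels"][150:350,250:500,::-1].repeat(3,0).repeat(3,1)); np.savez("top1.npz",**c)
w=arm.capture("wrist"); cv2.imwrite("pics/w2.png",w["pixels"][:,:,::-1])
e,X=tart(c,W(-.112,-.031,0)); print(e,F(X),arm.observe()["time_s"])
E
```

```text
[0.1 0.6 0.2]
[ 0.1  0.4 -0.2] (-0.1121, -0.0594)
((362.2602844238281, 288.9588928222656), 13.41652774810791) (-0.1124, -0.0283) 18.05
```

View pics/top1.png

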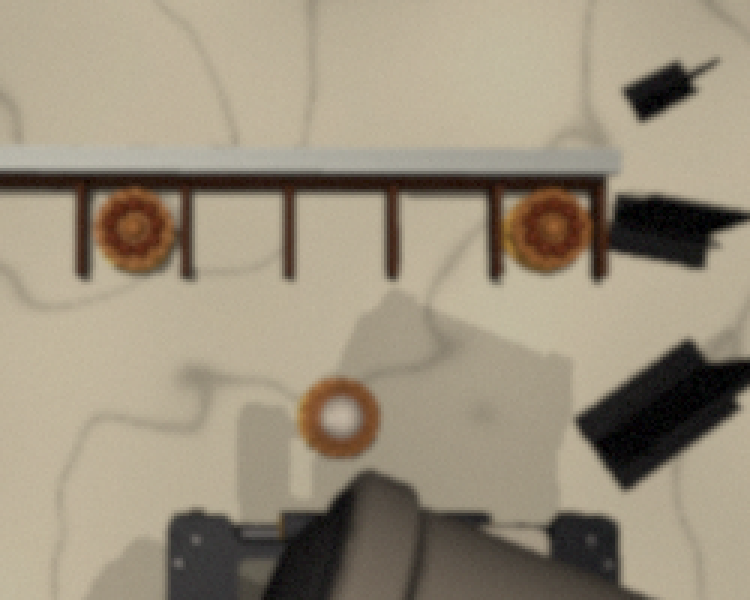

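View pics/w2.png

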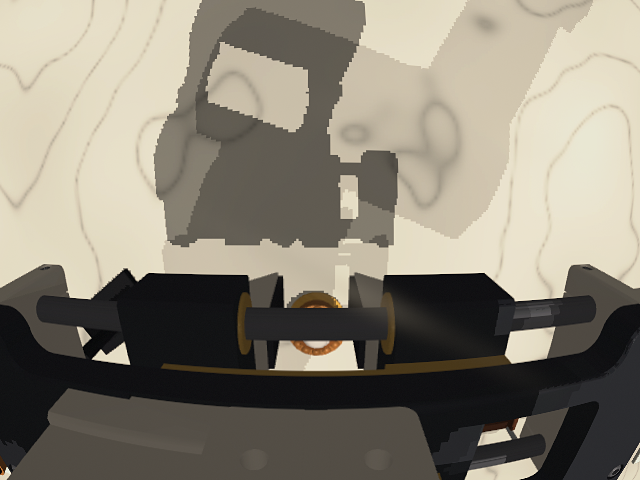

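The tart now stands at rack (-0.112, -0.028), crop col 339, between the third gap's dividers at crop cols 289 and 391 (midpoint 340). It is aligned. I push it in with an open two-finger cradle as far as the mouth, then finish with a narrow one.

```bash
python3 - <<'E'
from h import *
from rig import arm
c=dict(np.load("top1.npz")); g=F(ray(c,(363.0,226.7),.022)); print("gap",g)
gy=float(np.clip((g[1]-.031)/2,-.033,-.029)); print(gy)
def rd(n=5):
    a=[]
    for _ in range(n): arm.hold(.02); a.append(arm.observe()["ft_force"])
    return np.round(np.mean(a,0),2)
arm.command_gripper(.03); arm.line_to(W(-.16,gy,.13)); arm.line_to(W(-.16,gy,.012),vel=.12); print(rd())
arm.line_to(W(-.08,gy,.012),vel=.06); print(rd())
arm.line_to(W(-.0435,gy,.012),vel=.04); print(rd())
arm.line_to(W(-.06,gy,.012),vel=.06); arm.command_gripper(.010); print(arm.observe()["gripper_width"])
arm.line_to(W(-.044,gy,.012),vel=.04)
x=-.042
while x<=-.0295:
    arm.line_to(W(x,gy,.012),vel=.03); f=rd(3); print(round(x,4),f)
    if f[0]<-4: break
    x+=.0015
arm.line_to(W(-.075,gy,.012),vel=.06); arm.line_to(W(-.12,gy,.15)); arm.goto(W(-.19,gy-.03,.2),ori(arm,W(-.19,gy-.03,.2),YV)); arm.hold(.2)
c=arm.capture("top"); cv2.imwrite("pics/top2.png",cv2.resize(c["pixels"][170:320,290:490,::-1],None,fx=4,fy=4))
e,X=tart(c,W(0,-.031,0)); print(e,F(X),arm.observe()["time_s"])
E
```

```text
gap (-0.0025, -0.0301)
-0.03055
[0.42 0.23 0.39]
[ 0.22  0.47 -0.1 ]
[ 0.01  0.01 -0.06]
0.010102657902526976
-0.042 [ 1.   -0.1   0.54]
-0.0405 [0.19 0.2  0.52]
-0.039 [-0.29 -0.72  0.81]
-0.0375 [ 0.05 -0.38 -0.16]
-0.036 [ 0.16 -0.33 -0.12]
-0.0345 [-0.36  0.14 -0.02]
-0.033 [ 0.27 -0.25  0.01]
-0.0315 [-4.37 -0.06  2.62]
((364.0, 223.27420043945312), 24.571481704711914) (0.0036, -0.0319) 29.1833
```

View pics/top2.png

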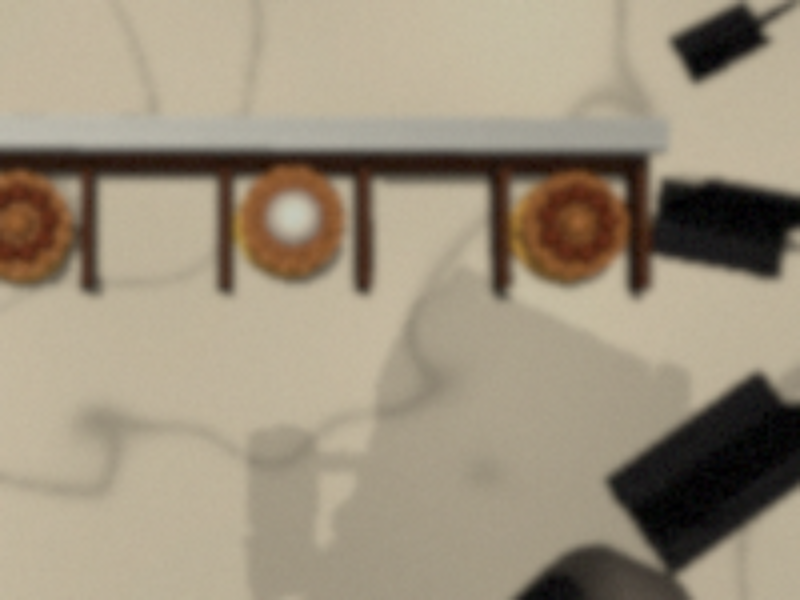

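The tart sits in the third gap at crop (290,222), against the back stop and slightly deeper than its nut-topped neighbour (570,225). The stop pushed back with 4.4 N. The other tarts and the sign have not moved, and the arm is clear.

```bash
python3 -c "
from rig import arm
print(arm.sign_off())"
```

```text
the job is handed in; nothing more can be done
None
```

I touched the rail behind gaps 1, 2 and 3 from the sign's end, then pushed the cream-topped tart home against the back stop in the third gap. The job is handed in at about 29 s of the 61 s allowed; no verdict was shown.

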